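# Close the lunch box: set its lid on and press the seal home corner by corner

### The arm

A 6-joint arm with a two-finger parallel gripper is mounted at the origin on the work surface. World frame = base frame: x ahead of the robot, y to its left, z up, the work surface at z = 0. Lengths are in m, angles in rad, forces in N, time in s.
With the tool pointing down it reaches from about 0.35 to 0.975 m from the base axis. Payload 4.9 kg.
Tool frame: the origin (TCP) lies at the very end of the fingers, on their centre line; the grasp point (between the pads) lies 19 mm behind it; z points along the fingers, x is the direction in which the jaws open and shut, and the axes are right-handed (so a half turn about z gives the same grasp; the last joint's range is limited). The gripper opens to 85 mm and grips with 20 to 120 N. Pads are 22 mm wide; open, the fingers measure 114 mm over their backs; the gripper's body (76 mm by 85 mm) begins 54 mm behind the grasp point. The pads swing forward as they close: fully open they stand 13 mm farther back than shut.
Start: joints at [1.029, 0.053, 1.613, -0, 1.476, -0.119], TCP at [0.256, 0.57, 0.231] pointing down, gripper open.
Joint ranges: [-3.01, 3.01], [-1.01, 2.22], [0.06, 2.58], [-1.02, 4.17], [0.09, 2.62], [-3.14, 3.14]. Speed limits (rad/s): [2.57, 2.57, 3.14, 3.14, 3.14, 3.14].

### API

Orientations are given as a rotation vector (axis times angle).
In Python, from station import monitor, imaging, ticket gives the robot as it stands.
- The arm moves only by the tool step_arm, never from a script. Its argument "targets" is one flat list of numbers, 4 for each row, row after row: the shift along the tool's x, y, z in m, then the turn about the tool's z in rad. In form: [tx, ty, tz, roll, tx, ty, tz, roll, ...]. A call has 1 to 12 rows; each row is the pose to reach, as a shift and turn from the pose measured when the call began, along the tool's axes at that moment; what a row does not reach only later rows make up. A row lasts 1/12 s, in which the tool goes at most 41.7 mm and 7.16 degrees, less where a joint would pass 70% of its speed; a pose out of reach is approached as far as the arm can. A call with a gripper value outside its range is refused whole. "grip" is the finger opening in m, from 0 to 0.0854, set as the call begins (left out, the last holds). The fingers move at their own pace and stop on an object; "force" is the grip in N (left out, the last holds). Time passes only in rows, so rows that repeat a pose let the fingers close. It gives the time, the measured TCP pose, the force and the opening at its end, in the units of the state.
- monitor.get_obs(): the state, without advancing time (a new reading comes with each control period).
- imaging.get_image(name): name is "side" or "top"; returns a dict with "color" (420x560x3 uint8, red, green, blue), "depth" (420x560 float32, m along the optical axis (not along the pixel's ray), 0 where there is no reading), "fov_y" (degrees; the focal length in pixels is half the picture's height over the tangent of half this angle, whatever the lens; pixels are square), "cx", "cy" (the principal point, pixels), "k1" (the pictures are not rectified: a ray, as slopes to the right and down, at radius r is drawn at 1 + k1 r^2 times it, then the intrinsics apply), "R" (3x3) and "t" (3): a world point X has camera coordinates R X + t. Camera axes: x right, y down, z forward; pixel columns grow to the right and rows downward; lengths in m; the calibration is good to about 2 mm. A picture is of the moment at which its call begins.
- ticket.finish_job(): hands the job in, once; it reports no verdict.
Trained networks look in a picture, given as the dict that the camera call returned (one of the last four; its "shot" number tells which), for a name from the list of things; names that differ only in an ending like _2 or _b are one class to them, and where a whole thing is asked for, a point or a joint stands for the part that bears it (a point fixed in the world has none). Each returns a list of dicts, best first, with "score" (0 to 1); they miss things now and then, are a little off and sometimes report something else, mostly with a low value. They report only what shows in the picture. A call takes as long as a camera call. They do not tell look-alikes from the thing itself.
- imaging.search_frame(name, picture): "uv" ([column, row] in pixels, amid what is visible of it).
- imaging.mark_of(name, picture): "uv" ([column, row] in pixels: a listed point, or the origin of a listed thing).
The state is a dict: "t": time; "q": joint angles; "dq": joint speeds; "effort": joint torques, N m; "tool_pos": TCP position; "tool_rot": TCP orientation; "contact_force": force on the tool from outside, world axes, zero at the start; "wrist_torque": the same for the moment, N m; "opening": finger opening in m.
Only numpy, scipy, OpenCV 4.12 (cv2) and the standard library are available. Lean on these libraries where they do the work, as an engineer would, in place of code of your own. Each camera call takes 0.05 s, during which the arm holds its last target.

### The job

Close the purple lunch box: pick its lid up by the handle and set it on the box, then press the lid down at its corners, one after another around the edge, until the gasket is fully home everywhere and the lid sits level and flush on the rim. Leave everything else on the cart where it is.

Things in the scene. Friction and masses are not known exactly. Their poses are not given: they have to be found in the camera images.
- box: Open purple plastic lunch box, 130 mm (its x) by 180 mm (its y) by 62 mm high, fixed on a 150 x 200 mm black non-slip mat. Origin: centre of the underside, on the table; z up. Fully closed, the lid's origin is 45 mm above this one and the top of the lid's flange is 68 mm above the table.
- box_rim (a point): Centre of the box's mouth, at the top of its rim, 62 mm above the table. Mouth 108 x 158 mm, rim 11 mm wide, with a pale gasket on it. At each corner an L-shaped section of gasket (arms 20 to 24 mm) stands up to 6.5 mm above the rim; each slides down with about 8 N, stays where left, and is home when flush with the rim.
- lid: Loose purple lid, about 160 g, starts flat on the table, right way up. Origin: centre of its underside; z up. From the bottom: a plug 17 mm deep with rounded lower edge, 3 mm clearance in the mouth on each side; a flat flange 132 mm (its x) by 182 mm (its y), 17 to 23 mm above the origin; the handle. Fits either way round. On the raised gasket its origin is 51.5 mm above the box's.
- lid_handle (a point): Centre of the top of the lid's bar handle, 49 mm above the lid's origin. The bar is 18 mm wide (lid's x), 70 mm long (lid's y), 26 mm tall. The lid is rigid: while one corner is pressed home the opposite one can rock up; it settles level once all four are down. Pressing over one corner moves only that corner's gasket.
- seal_0 (a joint): Travel of the gasket section at the box's (-x, -y) corner, centred near x -59 mm, y -84 mm in the box's frame. 0: standing 6.5 mm above the rim; 0.0065 m: flush with the rim, fully home. Starts at 0 to 0.0015.
- seal_1 (a joint): Travel of the gasket section at the box's (-x, +y) corner, centred near x -59 mm, y 84 mm in the box's frame. 0: standing 6.5 mm above the rim; 0.0065 m: flush with the rim, fully home. Starts at 0 to 0.0015.
- seal_2 (a joint): Travel of the gasket section at the box's (+x, +y) corner, centred near x 59 mm, y 84 mm in the box's frame. 0: standing 6.5 mm above the rim; 0.0065 m: flush with the rim, fully home. Starts at 0 to 0.0015.
- seal_3 (a joint): Travel of the gasket section at the box's (+x, -y) corner, centred near x 59 mm, y -84 mm in the box's frame. 0: standing 6.5 mm above the rim; 0.0065 m: flush with the rim, fully home. Starts at 0 to 0.0015.
- tumbler_a: Glass tumbler, 72 mm wide, 105 mm tall, upright; origin under its centre. Bystander.
- tumbler_b: Second glass tumbler, the same. Bystander.
- spoon: Bamboo spoon, 200 mm long, lying along its own x; its origin under it. Bystander, between box and lid.
- opener: Flat steel bottle opener, about 125 mm long, 6 mm thick, lying along its own x. Bystander.
- mug: White mug, 82 mm wide, 90 mm tall; handle to its own +y. Bystander.
- jar: Amber glass jar with steel cap, 72 mm wide, 100 mm tall. Bystander.
- bowl: White bowl, 110 mm wide, 55 mm tall. Bystander.
Not all that is in view belongs to the job. What is shaped like the lid but turquoise is not meant. What is shaped like the box but pink is not meant.

How it is judged:
By the outcome, as a careful person would: the job done as asked, in the order asked, and still so for the second after the job is handed in, with the robot touching nothing.
It also fails if it takes over 56 s, if anything falls off the work surface, if the arm or the gripper's body presses on something with over 40 N, if the wrist force passes 120 N, or if a joint passes its speed limit or range.

## Working session

There is one attempt and no reset: what is moved stays moved. The work goes in short steps, Python scripts to look and compute and a tool call to move; the robot and the scene stay as the last step left them, time stands still between calls to the robot, and variables do not carry over. Pictures are saved under pics/ and viewed, and the job is handed in when it is done.

Besides the shell and the picture viewer there is one more tool, called after "Request:" as a command line: name --argument value ..., lists and objects as JSON in quotes. step_arm: Moves the arm, as the interface text tells. Its arguments: {"type":"object","properties":{"targets":{"type":"array","items":{"type":"number"}},"grip":{"type":"number"},"force":{"type":"number"}},"required":["targets"]}

```bash
mkdir -p pics; ls
cat > h.py <<'E'
import numpy as np, cv2
from station import monitor, imaging, ticket
from scipy.spatial.transform import Rotation as Ro
def K(p):
    f=p["color"].shape[0]/2/np.tan(np.radians(p["fov_y"])/2); return f
def ray(p,uv):
    uv=np.atleast_2d(np.float64(uv)); f=K(p)
    M=np.array([[f,0,p["cx"]],[0,f,p["cy"]],[0,0,1.]])
    return cv2.undistortPoints(uv.reshape(-1,1,2),M,np.array([p["k1"],0,0,0,0.])).reshape(-1,2)
def onplane(p,uv,z):
    s=ray(p,uv); d=np.c_[s,np.ones(len(s))]@p["R"]; c=-p["R"].T@p["t"]
    return c+d*((z-c[2])/d[:,2])[:,None]
def cloud(p):
    h,w=p["depth"].shape; u,v=np.meshgrid(np.arange(w),np.arange(h))
    s=ray(p,np.c_[u.ravel(),v.ravel()]); d=p["depth"].ravel()[:,None]
    X=(np.c_[s,np.ones(len(s))]*d-p["t"])@p["R"]; return X.reshape(h,w,3)
def proj(p,X):
    f=K(p);M=np.array([[f,0,p["cx"]],[0,f,p["cy"]],[0,0,1.]])
    return cv2.projectPoints(np.float64(X).reshape(-1,1,3),cv2.Rodrigues(np.float64(p["R"]))[0],np.float64(p["t"]),M,np.array([p["k1"],0,0,0,0.]))[0].reshape(-1,2)
def save(n,im): cv2.imwrite("pics/"+n+".png",im[:,:,::-1])
E
python3 - <<'E'
from h import *
import pickle
for n in("top","side"):
    p=imaging.get_image(n); save(n+"0",p["color"]); pickle.dump(p,open(n+"0.pkl","wb"))
    print(n,-p["R"].T@p["t"],p["fov_y"],p["k1"],p["R"].round(2).tolist())
    for k in("lid","box","lid_handle","box_rim"):
        print(k,[(np.round(d["uv"]),round(d["score"],2)) for d in imaging.mark_of(k,p)])
print(monitor.get_obs())
E
```

```text
pics
top [0.21818613 0.00912684 1.48544409] 46.65957983859219 0.0310919105089052 [[0.05, -1.0, 0.01], [-0.98, -0.05, -0.21], [0.21, 0.0, -0.98]]
lid [(array([336., 287.]), 0.7), (array([348., 214.]), 0.66)]
box [(array([224., 212.]), 0.73), (array([181., 296.]), 0.56), (array([430., 201.]), 0.44), (array([255., 156.]), 0.27)]
lid_handle [(array([351., 210.]), 0.9), (array([337., 287.]), 0.67), (array([429., 203.]), 0.47)]
box_rim [(array([181., 294.]), 0.86), (array([224., 205.]), 0.76), (array([280., 224.]), 0.44)]
side [ 0.49630939 -0.78103666  0.8578151 ] 49.5354565240363 -0.14142709723025798 [[1.0, -0.03, 0.02], [-0.01, -0.72, -0.69], [0.04, 0.69, -0.72]]
lid [(array([194., 274.]), 0.66), (array([372., 235.]), 0.64), (array([351., 191.]), 0.59)]
box [(array([278., 170.]), 0.57), (array([354., 190.]), 0.19)]
lid_handle [(array([299., 267.]), 0.88), (array([189., 256.]), 0.67)]
box_rim [(array([192., 133.]), 0.85), (array([280., 153.]), 0.65)]
{'t': 0.5, 'q': array([ 1.02902054e+00,  5.27148184e-02,  1.61289526e+00,  6.09994240e-06,
        1.47599502e+00, -1.18974934e-01]), 'dq': array([-0.00060033, -0.00344015,  0.0013502 , -0.00101444,  0.00125024,
        0.00068467]), 'effort': array([-2.51909423e-04, -3.93217599e+01, -3.70027292e+01, -1.97625045e-04,
        1.39886019e-03,  3.66891712e-06]), 'tool_pos': array([0.25642352, 0.56995868, 0.23129721]), 'tool_rot': array([ 2.63811190e+00,  1.70586339e+00, -2.17530564e-05]), 'contact_force': array([0.96323275, 1.22764814, 0.34201783]), 'wrist_torque': array([-4.77222717e-02, -3.20240717e-03, -6.65244599e-05]), 'opening': 0.08544907266187762}
```

View pics/top0.png

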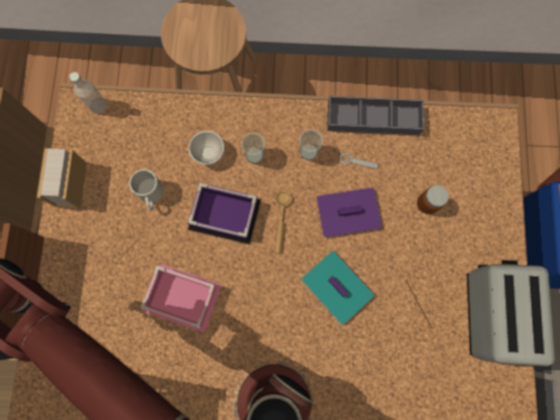

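View pics/side0.png

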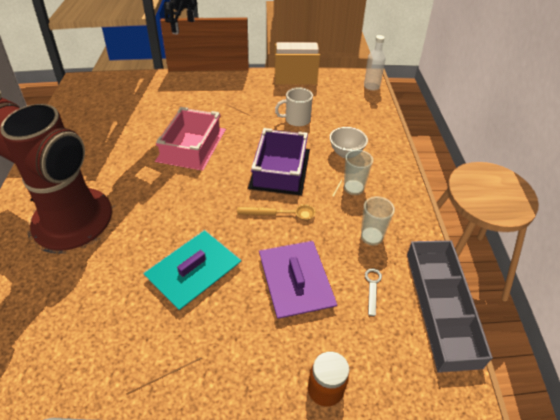

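The lid candidates in the top view are purple (350,212) and turquoise (338,287). The box candidates are purple/black mat (224,212) and pink (181,297). The purple ones match the description; next I'll confirm in a crop and measure their poses.

Run:
```python
from h import *
import pickle
P={n:pickle.load(open(n+"0.pkl","rb")) for n in("top","side")}
a=P["top"]["color"][170:260,175:395]; b=P["side"]["color"][120:325,225:345]
a=cv2.resize(a,None,fx=3,fy=3,interpolation=2)
b=cv2.resize(b,None,fx=2,fy=2,interpolation=2); 
c=np.zeros((410,800,3),np.uint8); c[:a.shape[0],:540]=a[:, :540]; c[:410,555:795]=b
save("crop0",c)
for n,(r,bx) in {"top":((165,260),(0,0)),"side":((0,0),(0,0))}.items():
    p=P[n]; X=cloud(p); col=p["color"].astype(int)
    hsv=cv2.cvtColor(p["color"],cv2.COLOR_RGB2HSV)
    pur=(hsv[:,:,0]>125)&(hsv[:,:,0]<150)&(hsv[:,:,1]>90)
    for nm,rg in (("lid",[(0.3,0.65),(-.35,-.1)]),("box",[(0.3,0.65),(0.05,.4)])):
        m=(X[...,0]>rg[0][0])&(X[...,0]<rg[0][1])&(X[...,1]>rg[1][0])&(X[...,1]<rg[1][1])&(p["depth"]>0)
        z=X[...,2]
        if nm=="lid":
            mf=m&pur&(z<0.035)&(z>.012); mh=m&pur&(z>.042)
        else:
            mf=m&(z>.052)&(z<.075); mh=None
        for q,mm in (("flange/rim",mf),("handle",mh)):
            if mm is None: continue
            mm=cv2.morphologyEx(mm.astype(np.uint8),cv2.MORPH_OPEN,np.ones((2,2)))>0
            k,lab,st,ce=cv2.connectedComponentsWithStats(mm.astype(np.uint8))
            if k<2: continue
            i=1+np.argmax(st[1:,4]); pt=X[lab==i]
            (cx,cy),wh,an=cv2.minAreaRect((pt[:,:2]*1000).astype(np.float32))
            print(n,nm,q,len(pt),"rect",round(cx),round(cy),np.round(wh),round(an,1),"z",np.percentile(pt[:,2],[5,50,95]).round(4))
```

```text
top lid flange/rim 2070 rect 463 -103 [195. 501.] 44.2 z [0.0174 0.0233 0.0291]
top lid handle 132 rect 570 -211 [16. 75.] 13.2 z [0.0255 0.0478 0.0539]
top box flange/rim 769 rect 415 158 [443. 217.] 11.0 z [0.0074 0.0612 0.0695]
side lid flange/rim 3540 rect 572 -447 [154. 668.] 0.2 z [0.0206 0.0232 0.0261]
side lid handle 244 rect 571 -198 [25. 85.] 11.2 z [0.0245 0.0489 0.0516]
side box flange/rim 815 rect 496 -208 [1137.  148.] 82.7 z [0.002  0.0598 0.067 ]
```

View pics/crop0.png

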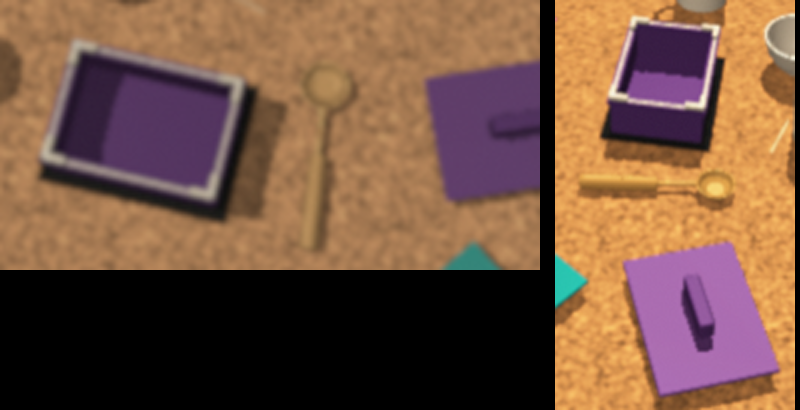

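Confirmed: the purple lid and the purple box on its black mat. Now an accurate fit.

```bash
cat > fit.py <<'E'
from h import *
import pickle
from scipy.optimize import least_squares
def big(m,near):
    k,lab,st,ce=cv2.connectedComponentsWithStats(m.astype(np.uint8))
    i=min([j for j in range(1,k) if st[j,4]>150],key=lambda j:np.hypot(*(ce[j]-near)))
    return (lab==i).astype(np.uint8)
def rect(p,m,z):
    c=max(cv2.findContours(m,cv2.RETR_EXTERNAL,cv2.CHAIN_APPROX_NONE)[0],key=len).reshape(-1,2)
    q=onplane(p,c,z)[:,:2]*1000
    return cv2.minAreaRect(q.astype(np.float32)),q
def dist(q,x,y,a,w,h):
    c,s=np.cos(a),np.sin(a); d=q-[x,y]; u=np.abs(d@[c,s])-w/2; v=np.abs(d@[-s,c])-h/2
    o=np.hypot(np.maximum(u,0),np.maximum(v,0))+np.minimum(np.maximum(u,v),0); return o
def fitr(q,w,h,x0):
    r=least_squares(lambda t:dist(q,t[0],t[1],t[2],w+t[3],h+t[3]),list(x0)+[0],loss="soft_l1",f_scale=1.)
    return r.x, np.sqrt(np.mean(r.fun**2))
E
python3 - <<'E'
from fit import *
P={n:pickle.load(open(n+"0.pkl","rb")) for n in("top","side")}
for n,l,b in(("top",(350,212),(224,212)),("side",(297,278),(281,160))):
    p=P[n]; hsv=cv2.cvtColor(p["color"],cv2.COLOR_RGB2HSV)
    pur=(hsv[:,:,0]>125)&(hsv[:,:,0]<155)&(hsv[:,:,1]>70)
    m=big(pur,l); (c,wh,an),q=rect(p,m,.023)
    x,e=fitr(q,132,182,[570,-205,np.radians(12)])
    print(n,"lid",np.round(c),np.round(wh),round(an,1),"fit",x[:2].round(1),np.degrees(x[2]).round(1),x[3].round(1),"rms",e.round(1))
    pale=(hsv[:,:,1]<75)&(hsv[:,:,2]>105)
    mb=big(pale,b); save("rim_"+n,np.dstack([mb*255]*3)[100:260,150:330])
    for z in(.062,.0685):
        (c,wh,an),q=rect(p,mb,z)
        x,e=fitr(q,130,180,[530,190,np.radians(an if an<45 else an-90)])
        print(n,"box",z,np.round(c),np.round(wh),round(an,1),"fit",x[:2].round(1),np.degrees(x[2]).round(1),x[3].round(1),"rms",e.round(1))
E
```

```text
top lid [ 569. -205.] [127. 178.] 11.9 fit [ 569.2 -204.4] 11.9 -8.1 rms 0.9
top box 0.062 [549. 181.] [180. 129.] 79.1 fit [548.7 181.1] -10.9 -3.8 rms 0.9
top box 0.0685 [547. 180.] [179. 129.] 79.1 fit [547.1 180.3] -10.9 -4.5 rms 0.9
side lid [ 569. -207.] [130. 179.] 11.8 fit [ 568.6 -206.9] 11.8 -5.3 rms 0.8
side box 0.062 [548. 182.] [186. 130.] 79.0 fit [547.1 180.1] -10.7 -3.7 rms 1.9
side box 0.0685 [547. 174.] [184. 129.] 79.0 fit [546.7 172.2] -10.7 -4.9 rms 1.9
```

```bash
cat > go.py <<'E'
from h import *
import sys
x,y,z=map(float,sys.argv[1:4]); yaw=np.radians(float(sys.argv[4]))
o=monitor.get_obs(); R=Ro.from_rotvec(o["tool_rot"]).as_matrix()
cur=np.arctan2(R[1,0],R[0,0]); d=(yaw-cur+np.pi)%(2*np.pi)-np.pi
if abs(d)>np.pi/2: d-=np.sign(d)*np.pi
print("t",round(o["t"],2),"pos",o["tool_pos"].round(4),"yaw",np.degrees(cur).round(2),"tilt",R[:,2].round(4),"open",round(o["opening"],4))
print("F",o["contact_force"].round(2),"shift",(R.T@(np.array([x,y,z])-o["tool_pos"])).round(4),"roll",round(-d,4),"q",o["q"].round(2))
E
python3 go.py 0.569 -0.2055 0.20 11.85
```

```text
t 0.5 pos [0.2564 0.57   0.2313] yaw 65.78 tilt [-0. -0. -1.] open 0.0854
F [0.96 1.23 0.34] shift [-0.5789  0.6032  0.0313] roll 0.9412 q [ 1.03  0.05  1.61  0.    1.48 -0.12]
```

Request:
step_arm --targets '[-0.02, 0.02, 0, 0.04, -0.06, 0.06, 0, 0.12, -0.58, 0.603, 0.005, 0.94, -0.58, 0.603, 0.005, 0.94, -0.58, 0.603, 0.005, 0.94, -0.58, 0.603, 0.005, 0.94, -0.58, 0.603, 0.005, 0.94, -0.58, 0.603, 0.005, 0.94, -0.58, 0.603, 0.005, 0.94, -0.58, 0.603, 0.005, 0.94, -0.58, 0.603, 0.005, 0.94, -0.58, 0.603, 0.005, 0.94]' --grip 0.06

```text
t: 1.5
tool_pos: [0.4376, 0.1162, 0.229]
tool_rot: [-3.125, -0.326, -0.002]
contact_force: [-0.0, -0.1, -0.8]
opening: 0.0599
```

```bash
python3 go.py 0.569 -0.2055 0.20 11.85
```

```text
t 1.5 pos [0.4376 0.1162 0.229 ] yaw 11.92 tilt [ 1.4e-03  2.0e-04 -1.0e+00] open 0.0599
F [-0.02 -0.09 -0.77] shift [0.062  0.3419 0.0291] roll 0.0013 q [ 0.09 -0.38  2.    0.    1.52 -0.11]
```

Request:
step_arm --targets '[0.062, 0.342, 0.03, 0, 0.062, 0.342, 0.03, 0, 0.062, 0.342, 0.03, 0, 0.062, 0.342, 0.03, 0, 0.062, 0.342, 0.03, 0, 0.062, 0.342, 0.03, 0, 0.062, 0.342, 0.03, 0, 0.062, 0.342, 0.03, 0, 0.062, 0.342, 0.03, 0, 0.062, 0.342, 0.03, 0, 0.062, 0.342, 0.03, 0, 0.062, 0.342, 0.03, 0]'

```text
t: 2.5
tool_pos: [0.5688, -0.2048, 0.1991]
tool_rot: [-3.124, -0.327, -0.002]
contact_force: [-0.3, -0.8, 0.0]
opening: 0.0601
```

```bash
python3 go.py 0.569 -0.2055 0.026 11.85
python3 - <<'E'
from h import *
a=imaging.get_image("side"); save("s1",cv2.resize(a["color"][150:350,180:420],None,fx=3,fy=3,interpolation=2))
E
```

```text
t 2.5 pos [ 0.5688 -0.2048  0.1991] yaw 11.95 tilt [ 1.2e-03  8.0e-04 -1.0e+00] open 0.0601
F [-0.27 -0.84  0.01] shift [-1.000e-04  8.000e-04  1.731e-01] roll 0.0017 q [-0.47  0.03  1.69  0.    1.42 -0.68]
```

View pics/s1.png

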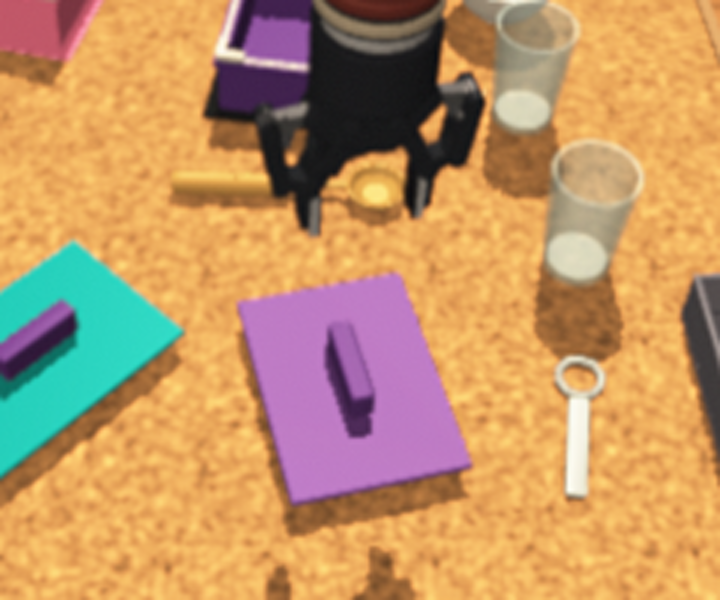

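The open gripper hangs above the purple lid's handle (crop 350,365), with its jaws across the bar. Descending.

Request:
step_arm --targets '[0, 0.001, 0.03, 0, 0, 0.001, 0.06, 0, 0, 0.001, 0.09, 0, 0, 0.001, 0.115, 0, 0, 0.001, 0.135, 0, 0, 0.001, 0.15, 0, 0, 0.001, 0.16, 0, 0, 0.001, 0.166, 0, 0, 0.001, 0.17, 0, 0, 0.001, 0.172, 0, 0, 0.001, 0.172, 0]' --grip 0.06

```text
t: 3.47
tool_pos: [0.5697, -0.2053, 0.0279]
tool_rot: [3.124, 0.328, 0.004]
contact_force: [-0.5, -0.5, 0.3]
opening: 0.06
```

Request:
step_arm --targets '[0, 0, 0, 0, 0, 0, 0, 0, 0, 0, 0, 0, 0, 0, 0, 0, 0, 0, 0, 0, 0, 0, 0, 0]' --grip 0.0 --force 40

```text
t: 3.97
tool_pos: [0.5703, -0.2057, 0.0289]
tool_rot: [3.123, 0.328, 0.006]
contact_force: [0.6, -0.4, 3.5]
opening: 0.0173
```

```bash
python3 go.py 0.569 -0.2055 0.20 11.85
```

```text
t 3.97 pos [ 0.5703 -0.2057  0.0289] yaw 12.0 tilt [ 3.9e-03 -7.0e-04 -1.0e+00] open 0.0173
F [ 0.58 -0.4   3.52] shift [-0.0007 -0.0002 -0.1711] roll 0.0026 q [-0.47  0.21  1.8   0.    1.13 -0.68]
```

Request:
step_arm --targets '[0, 0, 0, 0, 0, 0, -0.005, 0, 0, 0, -0.02, 0, 0, 0, -0.04, 0, 0, 0, -0.07, 0, 0, 0, -0.1, 0, 0, 0, -0.13, 0, 0, 0, -0.155, 0, 0, 0, -0.17, 0, 0, 0, -0.17, 0, 0, 0, -0.17, 0]' --grip 0.0 --force 80

```text
t: 4.88
tool_pos: [0.5697, -0.2056, 0.1991]
tool_rot: [3.123, 0.328, 0.007]
contact_force: [0.3, 0.0, -1.8]
opening: 0.0163
```

```bash
python3 go.py 0.548 0.181 0.20 -10.9;  python3 - <<'E'
from fit import *
for n,l in(("top",(350,212)),("side",(297,220))):
    p=imaging.get_image(n); hsv=cv2.cvtColor(p["color"],cv2.COLOR_RGB2HSV)
    save(n+"2",p["color"])
    pickle.dump(p,open(n+"2.pkl","wb"))
E
```

```text
t 4.88 pos [ 0.5697 -0.2056  0.1991] yaw 12.0 tilt [ 0.0046 -0.0011 -1.    ] open 0.0163
F [ 0.29  0.02 -1.78] shift [ 0.0591 -0.3827 -0.0014] roll 0.3996 q [-0.47  0.03  1.69  0.    1.42 -0.68]
```

View pics/side2.png

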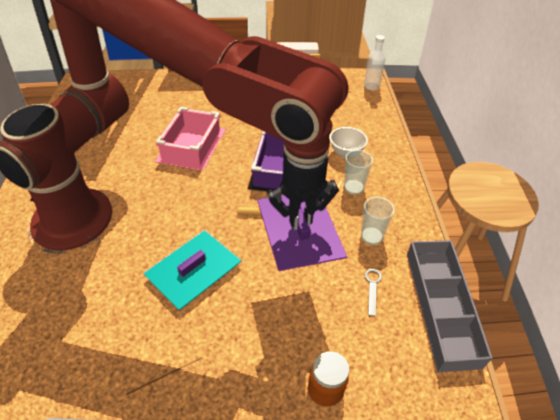

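View pics/top2.png

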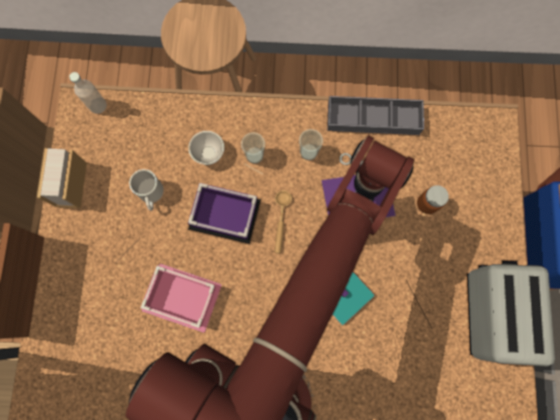

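The lid hangs level in the gripper (side view 300,230). I'll measure where it sits relative to the hand.

Run:
```python
from fit import *
p=pickle.load(open("side2.pkl","rb")); hsv=cv2.cvtColor(p["color"],cv2.COLOR_RGB2HSV)
pur=(hsv[:,:,0]>125)&(hsv[:,:,0]<155)&(hsv[:,:,1]>70)
X=cloud(p); m=big(pur,(310,240))
s=cv2.erode(m,np.ones((3,3)))>0; Q=X[s]; Q=Q[(p["depth"][s]>0)&(Q[:,2]>.12)&(Q[:,2]<.22)]
print(len(Q),np.percentile(Q[:,2],[5,50,95]))
A=np.c_[Q[:,:2]-[.57,-.205],np.ones(len(Q))]; w=np.ones(len(Q))
for _ in range(10):
    c=np.linalg.lstsq(A*w[:,None],Q[:,2]*w,rcond=None)[0]; r=Q[:,2]-A@c; w=(np.abs(r)<.004)*1.
print("plane",c.round(4),w.sum())
cn=cv2.findContours(m,cv2.RETR_EXTERNAL,cv2.CHAIN_APPROX_NONE)[0][0].reshape(-1,2)
q=onplane(p,cn,c[2])[:,:2]*1000
# only the visible edges (local frame)
x=[569.5,-205.5,np.radians(12)]
r=least_squares(lambda t:dist(q,t[0],t[1],t[2],129,179),x,loss="soft_l1",f_scale=.7)
d=dist(q,*r.x,129,179); print(r.x[:2],np.degrees(r.x[2]),(abs(d)<2).mean())
```

```text
3189 [0.18914207 0.19138027 0.21012317]
plane [ 0.0023 -0.0117  0.1909] 2968.0
[ 567.90039388 -205.49018919] 12.081043560181032 0.5496894409937888
```

Request:
step_arm --targets '[0.002, -0.01, 0, 0.01, 0.005, -0.03, 0, 0.03, 0.01, -0.06, 0, 0.06, 0.015, -0.095, 0, 0.1, 0.02, -0.13, 0, 0.14, 0.026, -0.165, 0, 0.18, 0.032, -0.2, 0, 0.22, 0.037, -0.235, 0, 0.26, 0.043, -0.27, 0, 0.3, 0.048, -0.305, 0, 0.34, 0.053, -0.335, 0, 0.37, 0.056, -0.36, 0, 0.39]'

```text
t: 5.98
tool_pos: [0.5467, 0.1609, 0.1939]
tool_rot: [-3.128, 0.283, 0.007]
contact_force: [-0.1, -0.1, -2.1]
opening: 0.0163
```

```bash
python3 go.py 0.5485 0.181 0.13 -10.9
```

```text
t 5.98 pos [0.5467 0.1609 0.1939] yaw -10.35 tilt [-4.2e-03  8.0e-04 -1.0e+00] open 0.0163
F [-0.05 -0.11 -2.08] shift [-0.0015 -0.0201  0.0639] roll 0.0096 q [ 0.15 -0.05  1.78  0.    1.42  0.34]
```

Request:
step_arm --targets '[-0.001, -0.01, 0, 0.005, -0.002, -0.018, 0, 0.009, -0.002, -0.02, 0.01, 0.01, -0.002, -0.02, 0.03, 0.01, -0.002, -0.02, 0.045, 0.01, -0.002, -0.02, 0.05, 0.01, -0.002, -0.02, 0.05, 0.01, -0.002, -0.02, 0.05, 0.01]'

```text
t: 6.65
tool_pos: [0.548, 0.1802, 0.1432]
tool_rot: [3.127, -0.301, -0.008]
contact_force: [-0.2, -0.1, -1.9]
opening: 0.0159
```

```bash
python3 go.py 0.5485 0.181 0.082 -10.9;  python3 - <<'E'
from fit import *
for n in("top","side"):
    p=imaging.get_image(n); save(n+"3",cv2.resize(p["color"][90:290,130:370] if n=="top" else p["color"][60:260,170:410],None,fx=3,fy=3,interpolation=2))
    pickle.dump(p,open(n+"3.pkl","wb"))
E
```

```text
t 6.65 pos [0.548  0.1802 0.1432] yaw -10.98 tilt [-5.3e-03  4.0e-04 -1.0e+00] open 0.0159
F [-0.22 -0.1  -1.92] shift [ 0.0007 -0.001   0.0612] roll -0.0014 q [0.19 0.01 1.8  0.   1.33 0.38]
```

View pics/side3.png

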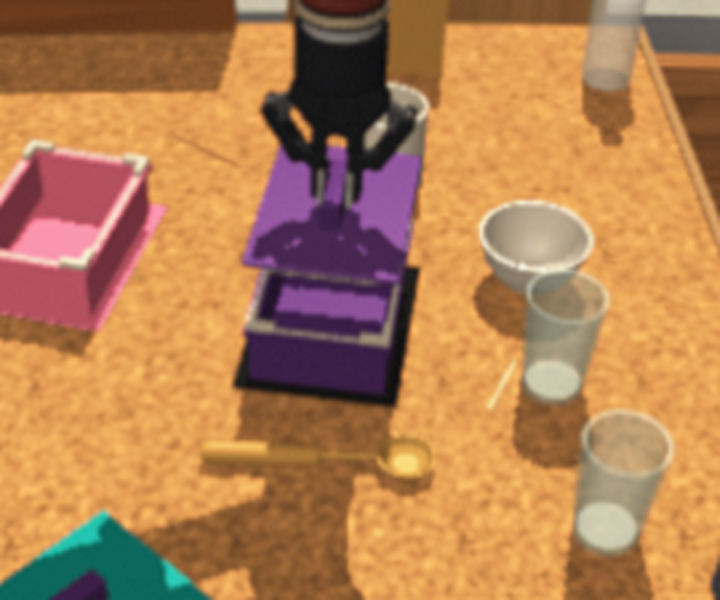

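View pics/top3.png

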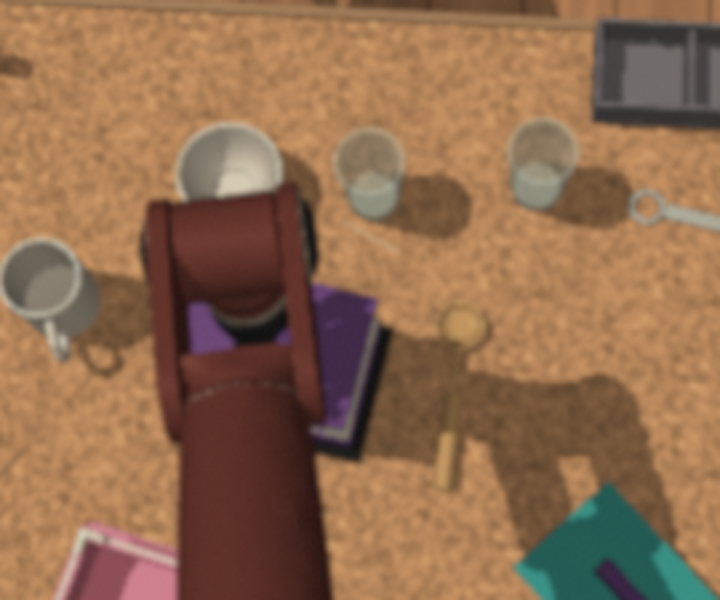

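The lid is over the box in both views. I'll check predicted lid and rim corners against the picture.

Run:
```python
from fit import *
p=pickle.load(open("side3.pkl","rb")); im=p["color"].copy()
im=cv2.resize(im[60:260,170:410],None,fx=3,fy=3,interpolation=2)
def draw(c,yaw,w,h,z,col):
    a=np.radians(yaw); u=np.array([np.cos(a),np.sin(a)]); v=np.array([-u[1],u[0]])
    P=np.array([[*(np.array(c)+s*u*w/2+t*v*h/2),z] for s,t in((-1,-1),(1,-1),(1,1),(-1,1))])
    q=((proj(p,P)-[170,60]+.5)*3); cv2.polylines(im,[np.int32(q*16)],True,col,1,cv2.LINE_AA,4)
draw((.548,.1802),-10.98,.132,.182,.1432-.006,(255,255,0))
draw((.548,.1802),-10.98,.132,.182,.1432-.0075,(0,255,0))
draw((.548,.181),-10.9,.130,.180,.062,(255,0,0))
draw((.548,.181),-10.9,.108,.158,.062,(0,255,255))
save("s3b",im)
```

```text
(no output)
```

View pics/s3b.png

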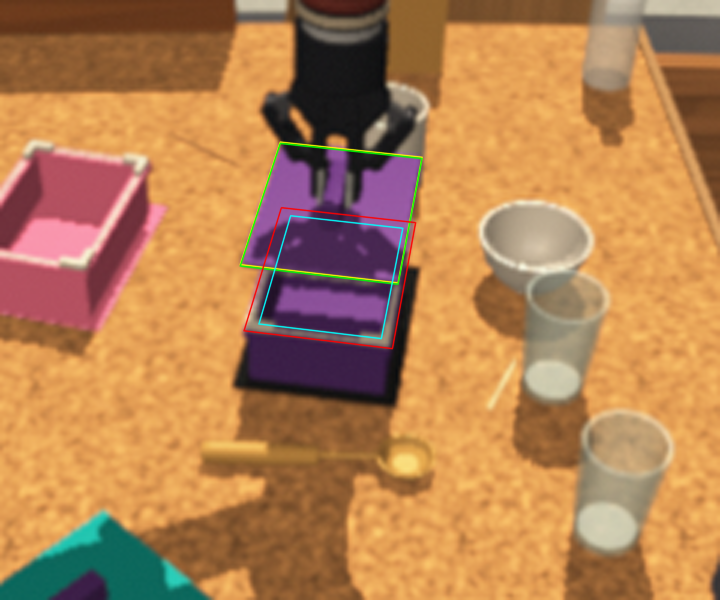

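```bash
cat > plane.py <<'E'
from fit import *
def lidplane(p,c,yaw,zlo,zhi,purple=True):
    hsv=cv2.cvtColor(p["color"],cv2.COLOR_RGB2HSV)
    pur=((hsv[:,:,0]>120)&(hsv[:,:,0]<158)&(hsv[:,:,1]>60)).astype(np.uint8)
    s=cv2.erode(pur,np.ones((3,3)))>0
    X=cloud(p); a=np.radians(yaw); D=X[...,:2]-c
    u=D@[np.cos(a),np.sin(a)]; v=D@[-np.sin(a),np.cos(a)]
    k=s&(p["depth"]>0)&(X[...,2]>zlo)&(X[...,2]<zhi)&(abs(u)<.062)&(abs(v)<.088)&~((abs(u)<.016)&(abs(v)<.045))
    A=np.c_[u[k],v[k],np.ones(k.sum())]; z=X[...,2][k]; r=least_squares(lambda t:A@t-z,[0,0,np.median(z)],loss="soft_l1",f_scale=.002)
    t=r.x; sg=np.median(abs(r.fun))
    print("n",k.sum(),"slope u,v",t[:2].round(4),"z",t[2].round(4),"mad",sg.round(4))
    for nm,su,sv in(("0--",-1,-1),("1-+",-1,1),("2++",1,1),("3+-",1,-1)):
        kk=k&(su*u>.02)&(sv*v>.045)
        print(nm,"fit z",(t@[su*.059,sv*.084,1]).round(4),"local med",np.median(X[...,2][kk]).round(4) if kk.sum()>8 else None,kk.sum())
E
python3 - <<'E'
from plane import *
p=pickle.load(open("side3.pkl","rb")); lidplane(p,[.549,.1805],-10.95,.12,.15)
p=pickle.load(open("top3.pkl","rb")); lidplane(p,[.549,.1805],-10.95,.12,.15)
E
```

```text
n 1339 slope u,v [-0.0047  0.003 ] z 0.1376 mad 0.0009
0-- fit z 0.1376 local med 0.1377 167
1-+ fit z 0.1381 local med 0.1383 32
2++ fit z 0.1376 local med 0.1378 99
3+- fit z 0.1371 local med 0.1372 183
n 567 slope u,v [-0.0139  0.0025] z 0.1374 mad 0.0019
0-- fit z 0.138 local med 0.1374 89
1-+ fit z 0.1384 local med None 5
2++ fit z 0.1368 local med None 0
3+- fit z 0.1364 local med 0.1366 169
```

Request:
step_arm --targets '[0, -0.001, 0.015, 0, 0, -0.001, 0.03, 0, 0, -0.001, 0.038, 0, 0, -0.001, 0.042, 0, 0, -0.001, 0.045, 0, 0, -0.001, 0.048, 0, 0, -0.001, 0.05, 0, 0, -0.001, 0.052, 0, 0, -0.001, 0.053, 0, 0, -0.001, 0.053, 0]'

```text
t: 7.58
tool_pos: [0.549, 0.1817, 0.092]
tool_rot: [-3.126, 0.3, 0.004]
contact_force: [0.5, -0.1, -2.3]
opening: 0.0162
```

```bash
python3 go.py 0.548 0.181 0.08 -10.9
python3 - <<'E'
from fit import *
for n in("side",):
    p=imaging.get_image(n); save(n+"4",cv2.resize(p["color"][80:220,210:350],None,fx=4,fy=4,interpolation=2))
E
```

```text
t 7.58 pos [0.549  0.1817 0.092 ] yaw -10.96 tilt [-0.0023  0.0011 -1.    ] open 0.0162
F [ 0.5  -0.07 -2.35] shift [-0.0008  0.0009  0.012 ] roll -0.001 q [0.19 0.07 1.84 0.   1.24 0.38]
```

View pics/side4.png

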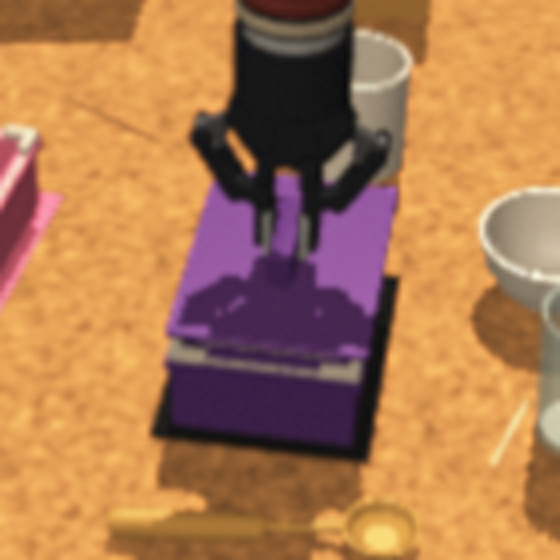

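No contact so far and the plug is entering, slightly to +x. Lowering onto the gasket.

Request:
step_arm --targets '[-0.001, 0.0005, 0.002, 0, -0.001, 0.0005, 0.004, 0, -0.001, 0.0005, 0.006, 0, -0.001, 0.0005, 0.008, 0, -0.001, 0.0005, 0.01, 0, -0.001, 0.0005, 0.011, 0, -0.001, 0.0005, 0.011, 0]'

```text
t: 8.22
tool_pos: [0.5477, 0.1813, 0.0806]
tool_rot: [-3.127, 0.3, 0.005]
contact_force: [0.8, 0.8, -1.8]
opening: 0.0163
```

```bash
python3 go.py 0.548 0.181 0.08 -10.9
python3 - <<'E'
from plane import *
for n in("side",):
    p=imaging.get_image(n); save(n+"5",cv2.resize(p["color"][80:220,210:350],None,fx=4,fy=4,interpolation=2))
    lidplane(p,[.548,.181],-10.9,.06,.09)
E
```

```text
t 8.22 pos [0.5477 0.1813 0.0806] yaw -10.96 tilt [-0.003  0.001 -1.   ] open 0.0163
F [ 0.78  0.77 -1.81] shift [0.0004 0.0003 0.0006] roll -0.001 q [0.19 0.08 1.85 0.   1.22 0.38]
n 1289 slope u,v [-0.0053  0.001 ] z 0.0734 mad 0.0011
0-- fit z 0.0737 local med 0.0736 165
1-+ fit z 0.0738 local med 0.0737 25
2++ fit z 0.0732 local med 0.0733 89
3+- fit z 0.073 local med 0.0734 172
```

View pics/side5.png

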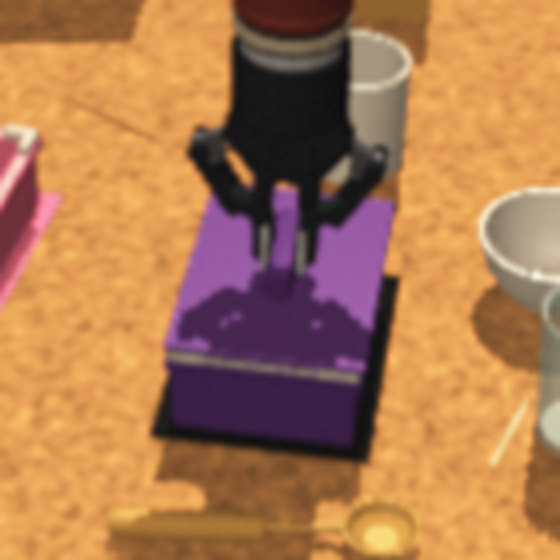

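The lid is in the mouth and about to rest on the gasket. Settle it, then release and rise.

Request:
step_arm --targets '[0, 0, 0.001, 0, 0, 0, 0.001, 0]'

```text
t: 8.43
tool_pos: [0.5481, 0.1814, 0.0802]
tool_rot: [-3.126, 0.3, 0.003]
contact_force: [0.4, -0.2, 0.4]
opening: 0.0164
```

Request:
step_arm --targets '[0, 0, 0, 0, 0, 0, 0, 0, 0, 0, 0, 0, 0, 0, 0, 0, 0, 0, -0.02, 0, 0, 0, -0.05, 0, 0, 0, -0.08, 0, 0, 0, -0.1, 0, 0, 0, -0.1, 0]' --grip 0.05

```text
t: 9.18
tool_pos: [0.5515, 0.182, 0.1867]
tool_rot: [-3.123, 0.299, -0.013]
contact_force: [0.9, 0.8, 1.1]
opening: 0.0501
```

```bash
python3 go.py 0.548 0.181 0.18 -10.9
python3 - <<'E'
from plane import *
for n in("side",):
    p=imaging.get_image(n); save(n+"6",cv2.resize(p["color"][80:220,210:350],None,fx=4,fy=4,interpolation=2)); pickle.dump(p,open("side6.pkl","wb"))
    lidplane(p,[.548,.181],-10.9,.06,.09)
E
```

```text
t 9.18 pos [0.5515 0.182  0.1867] yaw -10.95 tilt [ 0.0084  0.0031 -1.    ] open 0.0501
F [0.88 0.76 1.15] shift [-0.0033  0.0017  0.0067] roll -0.0009 q [ 0.19 -0.03  1.77  0.    1.39  0.38]
n 1516 slope u,v [-0.0019 -0.0016] z 0.0731 mad 0.0011
0-- fit z 0.0734 local med 0.0732 163
1-+ fit z 0.0731 local med 0.0731 117
2++ fit z 0.0729 local med 0.0729 128
3+- fit z 0.0731 local med 0.0731 174
```

View pics/side6.png

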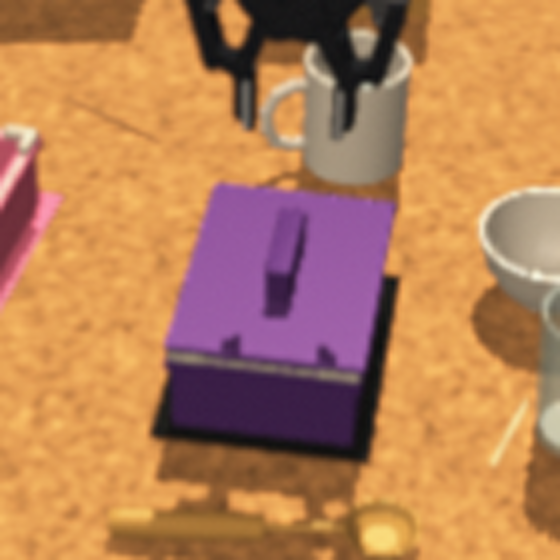

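The lid sits level on the raised gasket, with flange top at about 73 mm all round. Next come the press points, with fingers shut.

```bash
cat > corner.py <<'E'
import sys,subprocess,numpy as np
k=int(sys.argv[1]);z=sys.argv[2]; s=[(-1,-1),(-1,1),(1,1),(1,-1)][k]; a=np.radians(-10.9)
du,dv=s[0]*.056,s[1]*.081
x=.548+du*np.cos(a)-dv*np.sin(a); y=.181+du*np.sin(a)+dv*np.cos(a)
print(round(x,4),round(y,4)); subprocess.run(["python3","go.py",str(x),str(y),z,"-10.9"])
E
python3 corner.py 0 0.1
```

```text
t 9.23 pos [0.5503 0.1817 0.1838] yaw -10.96 tilt [ 0.0045  0.0023 -1.    ] open 0.0499
F [-0.08 -0.62 -1.04] shift [-0.0584  0.0824  0.0833] roll -0.001 q [ 0.19 -0.02  1.77  0.    1.39  0.38]
0.4777 0.1121
```

Request:
step_arm --targets '[-0.01, 0.015, 0, 0, -0.03, 0.045, 0, 0, -0.05, 0.07, 0, 0, -0.058, 0.082, 0.02, 0, -0.058, 0.082, 0.045, 0, -0.058, 0.082, 0.07, 0, -0.058, 0.082, 0.083, 0, -0.058, 0.082, 0.09, 0, -0.058, 0.082, 0.09, 0, -0.058, 0.082, 0.09, 0]' --grip 0.0 --force 60

```text
t: 10.07
tool_pos: [0.4779, 0.1125, 0.0929]
tool_rot: [-3.125, 0.3, -0.005]
contact_force: [0.1, -0.9, -0.3]
opening: -0.0004
```

```bash
python3 corner.py 0 0.073
python3 - <<'E'
from plane import *
p=imaging.get_image("side"); save("side7",cv2.resize(p["color"][80:220,210:350],None,fx=4,fy=4,interpolation=2))
E
```

```text
t 10.07 pos [0.4779 0.1125 0.0929] yaw -10.95 tilt [ 0.0034  0.0023 -1.    ] open -0.0004
F [ 0.14 -0.93 -0.29] shift [-0.0001  0.0005  0.0199] roll -0.0009 q [ 0.08 -0.15  2.05  0.    1.24  0.27]
0.4777 0.1121
```

View pics/side7.png

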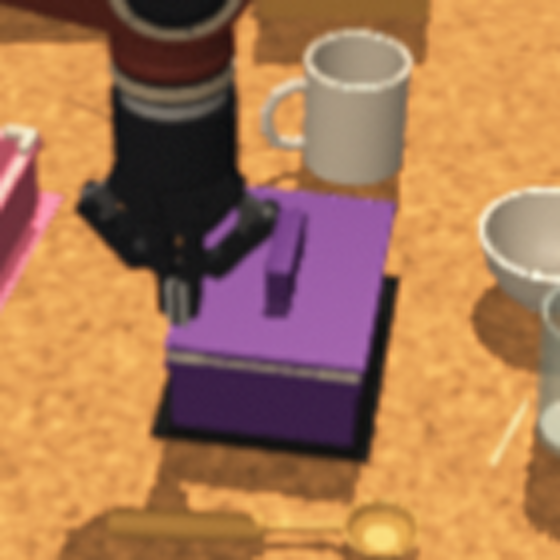

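The shut fingertips (crop 178,315) are above the (-x,-y) corner. Pressing slowly.

Request:
step_arm --targets '[0, 0, 0.01, 0, 0, 0, 0.016, 0, 0, 0, 0.019, 0, 0, 0, 0.021, 0, 0, 0, 0.023, 0, 0, 0, 0.024, 0, 0, 0, 0.025, 0]'

```text
t: 10.7
tool_pos: [0.4786, 0.1125, 0.0702]
tool_rot: [-3.125, 0.299, -0.005]
contact_force: [-7.3, -1.3, 10.5]
opening: 0.0003
```

Request:
step_arm --targets '[0, 0, 0.001, 0, 0, 0, 0.002, 0, 0, 0, 0.003, 0]'

```text
t: 10.95
tool_pos: [0.4786, 0.1125, 0.0688]
tool_rot: [-3.126, 0.299, -0.003]
contact_force: [-7.2, -0.6, 14.1]
opening: 0.0003
```

Request:
step_arm --targets '[0, 0, 0.002, 0, 0, 0, 0.003, 0, 0, 0, 0.003, 0]'

```text
t: 11.2
tool_pos: [0.4787, 0.1124, 0.0686]
tool_rot: [-3.127, 0.298, -0.0]
contact_force: [-10.1, -1.5, 17.9]
opening: -0.0001
```

Request:
step_arm --targets '[0, 0, 0.003, 0, 0, 0, 0.005, 0, 0, 0, 0.006, 0, 0, 0, 0.006, 0]'

```text
t: 11.53
tool_pos: [0.4789, 0.1124, 0.0683]
tool_rot: [3.127, -0.297, -0.005]
contact_force: [-20.7, -3.5, 35.6]
opening: -0.0002
```

```bash
python3 go.py .548 .181 .1 -10.9
python3 - <<'E'
from plane import *
p=imaging.get_image("side"); save("side8",cv2.resize(p["color"][80:220,210:350],None,fx=4,fy=4,interpolation=2))
lidplane(p,[.548,.181],-10.9,.055,.09)
E
```

```text
t 11.53 pos [0.4789 0.1124 0.0683] yaw -10.85 tilt [-3.4e-03 -2.0e-04 -1.0e+00] open -0.0002
F [-20.73  -3.47  35.57] shift [ 0.0548 -0.0803 -0.032 ] roll 0.0009 q [ 0.08 -0.1   2.05  0.    1.2   0.27]
n 1156 slope u,v [0.0625 0.0419] z 0.0738 mad 0.0011
0-- fit z 0.0666 local med 0.0694 108
1-+ fit z 0.0737 local med 0.0749 52
2++ fit z 0.0811 local med 0.0791 133
3+- fit z 0.074 local med 0.0737 176
```

View pics/side8.png

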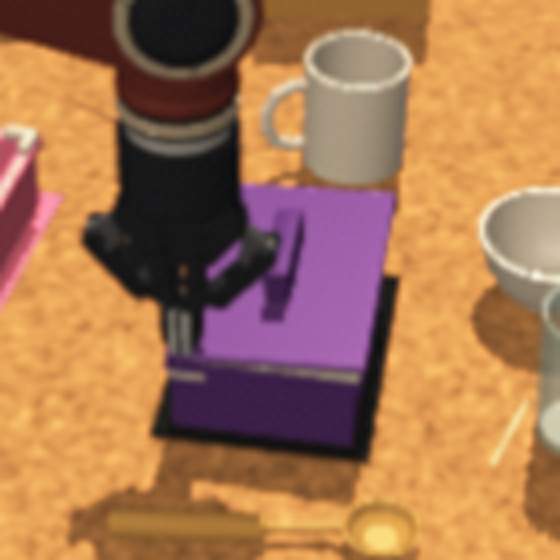

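Corner 0 is down and the opposite corner rocked up. Moving to corner 1.

Request:
step_arm --targets '[0, 0, -0.01, 0, 0, 0, -0.025, 0, 0, -0.01, -0.03, 0, 0, -0.03, -0.03, 0, 0, -0.06, -0.03, 0, 0, -0.095, -0.03, 0, 0, -0.13, -0.03, 0, 0, -0.152, -0.03, 0, 0, -0.162, -0.03, 0, 0, -0.162, -0.027, 0, 0, -0.162, -0.025, 0]'

```text
t: 12.5
tool_pos: [0.509, 0.2715, 0.0922]
tool_rot: [3.126, -0.295, -0.007]
contact_force: [-0.4, -0.8, -0.6]
opening: -0.0003
```

```bash
python3 corner.py 1 0.075;python3 - <<'E'
from plane import *
p=imaging.get_image("side"); save("side9",cv2.resize(p["color"][80:220,210:350],None,fx=4,fy=4,interpolation=2))
lidplane(p,[.548,.181],-10.9,.055,.09)
E
```

```text
t 12.5 pos [0.509  0.2715 0.0922] yaw -10.79 tilt [-0.0043 -0.0012 -1.    ] open -0.0003
F [-0.38 -0.8  -0.58] shift [-0.0005  0.0005  0.0172] roll 0.0019 q [0.36 0.07 1.84 0.   1.24 0.55]
0.5083 0.2711
n 1518 slope u,v [-0.0017  0.0015] z 0.073 mad 0.001
0-- fit z 0.0729 local med 0.0728 161
1-+ fit z 0.0732 local med 0.073 115
2++ fit z 0.073 local med 0.073 129
3+- fit z 0.0727 local med 0.0727 173
```

View pics/side9.png

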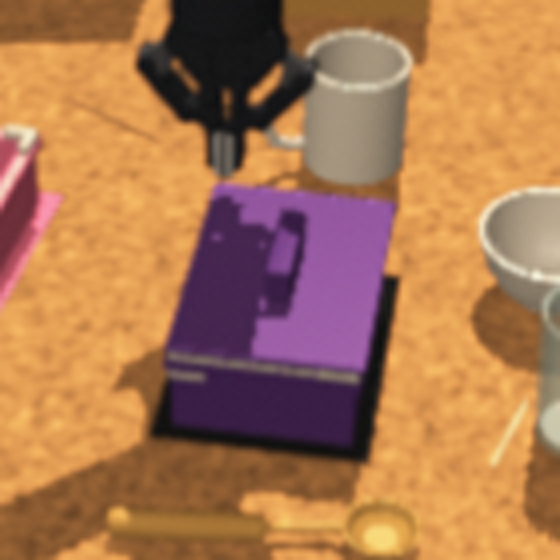

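Lid settled level again on the remaining three sections, and section 0 stayed down (seen at crop 185,376). Pressing corner 1.

Request:
step_arm --targets '[0, 0, 0.01, 0, 0, 0, 0.015, 0, 0, 0, 0.019, 0, 0, 0, 0.022, 0, 0, 0, 0.025, 0, 0, 0, 0.027, 0, 0, 0, 0.028, 0, 0, 0, 0.029, 0, 0, 0, 0.029, 0]'

```text
t: 13.3
tool_pos: [0.5081, 0.2694, 0.0682]
tool_rot: [3.122, -0.298, -0.014]
contact_force: [-18.0, -8.0, 34.0]
opening: 0.0003
```

Request:
step_arm --targets '[0, 0, 0.003, 0, 0, 0, 0.005, 0, 0, 0, 0.005, 0, 0, 0, 0.005, 0]'

```text
t: 13.63
tool_pos: [0.5085, 0.2694, 0.0683]
tool_rot: [3.122, -0.299, -0.015]
contact_force: [-13.9, -3.8, 26.6]
opening: -0.0
```

Request:
step_arm --targets '[0, 0, -0.01, 0, 0, 0, -0.025, 0, 0.005, 0, -0.032, 0, 0.02, 0, -0.032, 0, 0.045, 0, -0.032, 0, 0.075, 0, -0.032, 0, 0.1, 0, -0.032, 0, 0.11, -0.001, -0.032, 0, 0.112, -0.001, -0.028, 0, 0.112, -0.001, -0.025, 0]'

```text
t: 14.47
tool_pos: [0.6187, 0.2488, 0.0912]
tool_rot: [3.122, -0.3, -0.018]
contact_force: [-0.7, -0.0, -0.5]
opening: 0.0003
```

```bash
python3 corner.py 2 0.075;python3 - <<'E'
from plane import *
p=imaging.get_image("side"); save("side10",cv2.resize(p["color"][80:220,210:350],None,fx=4,fy=4,interpolation=2))
lidplane(p,[.548,.181],-10.9,.055,.09)
E
```

```text
t 14.47 pos [0.6187 0.2488 0.0912] yaw -10.99 tilt [-0.0118 -0.0045 -0.9999] open 0.0003
F [-0.73 -0.   -0.51] shift [-0.0004 -0.0012  0.0162] roll -0.0015 q [ 0.27  0.27  1.61 -0.    1.27  0.46]
0.6183 0.2499
n 1507 slope u,v [0.0588 0.0021] z 0.0708 mad 0.001
0-- fit z 0.0671 local med 0.0682 169
1-+ fit z 0.0675 local med 0.0687 119
2++ fit z 0.0744 local med 0.0734 119
3+- fit z 0.0741 local med 0.0731 167
```

View pics/side10.png

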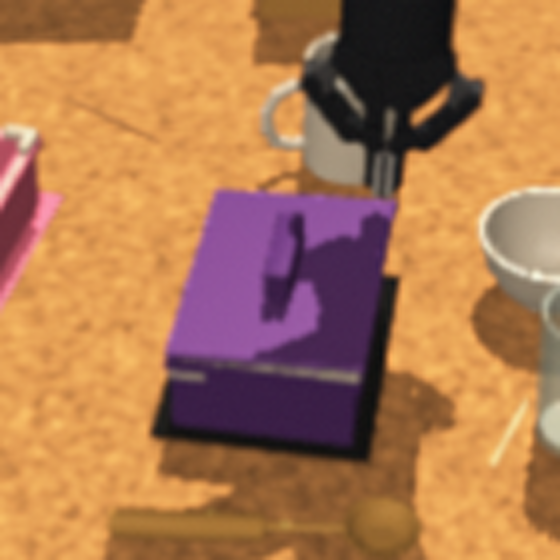

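The -x side is home. Pressing corner 2.

Request:
step_arm --targets '[0, -0.001, 0.009, 0, 0, -0.001, 0.014, 0, 0, -0.001, 0.018, 0, 0, -0.001, 0.021, 0, 0, -0.001, 0.024, 0, 0, -0.001, 0.026, 0, 0, -0.001, 0.027, 0, 0, -0.001, 0.028, 0, 0, -0.001, 0.028, 0]'

```text
t: 15.27
tool_pos: [0.6165, 0.2503, 0.0682]
tool_rot: [3.12, -0.297, -0.024]
contact_force: [-14.3, -4.0, 27.9]
opening: 0.0001
```

Request:
step_arm --targets '[0, 0, 0.003, 0, 0, 0, 0.005, 0, 0, 0, 0.005, 0, 0, 0, 0.005, 0]'

```text
t: 15.6
tool_pos: [0.6167, 0.2508, 0.0682]
tool_rot: [3.12, -0.296, -0.022]
contact_force: [-9.6, -3.6, 21.0]
opening: -0.0001
```

Request:
step_arm --targets '[0, 0, -0.01, 0, 0, 0, -0.025, 0, 0, 0.01, -0.03, 0, 0, 0.03, -0.03, 0, 0, 0.06, -0.03, 0, 0.001, 0.095, -0.03, 0, 0.001, 0.13, -0.03, 0, 0.001, 0.152, -0.03, 0, 0.001, 0.162, -0.03, 0, 0.001, 0.162, -0.027, 0, 0.001, 0.162, -0.025, 0]'

```text
t: 16.52
tool_pos: [0.5876, 0.0918, 0.0944]
tool_rot: [3.121, -0.297, -0.022]
contact_force: [0.1, 0.5, 0.1]
opening: 0.0004
```

```bash
python3 corner.py 3 0.075;python3 - <<'E'
from plane import *
p=imaging.get_image("side"); save("side11",cv2.resize(p["color"][80:220,210:350],None,fx=4,fy=4,interpolation=2))
lidplane(p,[.548,.181],-10.9,.055,.09)
E
```

```text
t 16.52 pos [0.5876 0.0918 0.0944] yaw -10.88 tilt [-0.0146 -0.0055 -0.9999] open 0.0004
F [0.09 0.46 0.1 ] shift [0.0005 0.0007 0.0194] roll 0.0003 q [ 0.03  0.11  1.79 -0.01  1.26  0.22]
0.5877 0.0909
n 920 slope u,v [ 0.0188 -0.0213] z 0.0702 mad 0.001
0-- fit z 0.0709 local med 0.0708 155
1-+ fit z 0.0673 local med 0.068 84
2++ fit z 0.0695 local med None 0
3+- fit z 0.0731 local med 0.0726 120
```

View pics/side11.png

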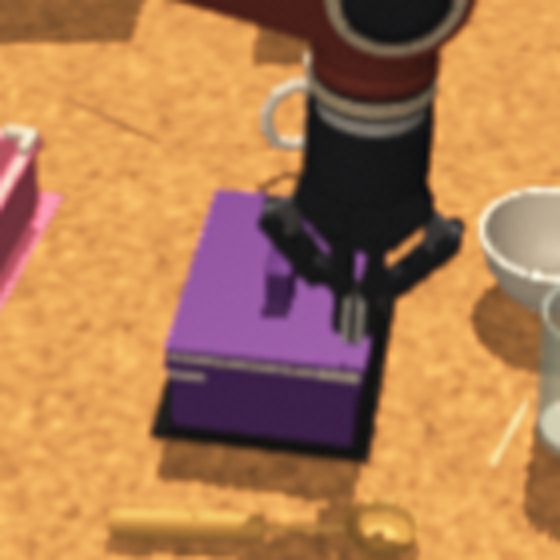

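Corner 3 is the one left standing, with corner 0 of the lid propped off its home section. Pressing corner 3.

Request:
step_arm --targets '[0, 0.001, 0.012, 0, 0, 0.001, 0.017, 0, 0, 0.001, 0.021, 0, 0, 0.001, 0.024, 0, 0, 0.001, 0.027, 0, 0, 0.001, 0.029, 0, 0, 0.001, 0.03, 0, 0, 0.001, 0.031, 0, 0, 0.001, 0.031, 0]'

```text
t: 17.32
tool_pos: [0.5866, 0.0922, 0.0679]
tool_rot: [3.12, -0.293, -0.029]
contact_force: [-17.4, -0.7, 29.6]
opening: -0.0003
```

Request:
step_arm --targets '[0, 0, 0.003, 0, 0, 0, 0.005, 0, 0, 0, 0.005, 0, 0, 0, 0.005, 0]'

```text
t: 17.65
tool_pos: [0.5873, 0.0925, 0.0679]
tool_rot: [3.119, -0.291, -0.03]
contact_force: [-13.5, -2.2, 27.2]
opening: -0.0
```

Request:
step_arm --targets '[0, 0, -0.01, 0, 0, 0, -0.03, 0, 0, 0, -0.06, 0, 0, 0, -0.09, 0, 0, 0, -0.11, 0, 0, 0, -0.11, 0]'

```text
t: 18.15
tool_pos: [0.5926, 0.0941, 0.1836]
tool_rot: [3.121, -0.289, -0.015]
contact_force: [0.5, -0.3, 1.2]
opening: -0.0003
```

```bash
python3 corner.py 0 0.08;python3 - <<'E'
from plane import *
p=imaging.get_image("side"); save("side12",cv2.resize(p["color"][80:220,210:350],None,fx=4,fy=4,interpolation=2))
lidplane(p,[.548,.181],-10.9,.055,.09)
E
```

```text
t 18.15 pos [0.5926 0.0941 0.1836] yaw -10.6 tilt [-0.0104 -0.0064 -0.9999] open -0.0003
F [ 0.5  -0.31  1.18] shift [-0.1153  0.0027  0.1046] roll 0.0053 q [ 0.04  0.03  1.71 -0.01  1.41  0.22]
0.4777 0.1121
n 1496 slope u,v [-0.0003  0.0005] z 0.067 mad 0.0011
0-- fit z 0.067 local med 0.0668 169
1-+ fit z 0.0671 local med 0.067 120
2++ fit z 0.067 local med 0.0668 81
3+- fit z 0.0669 local med 0.0669 181
```

View pics/side12.png

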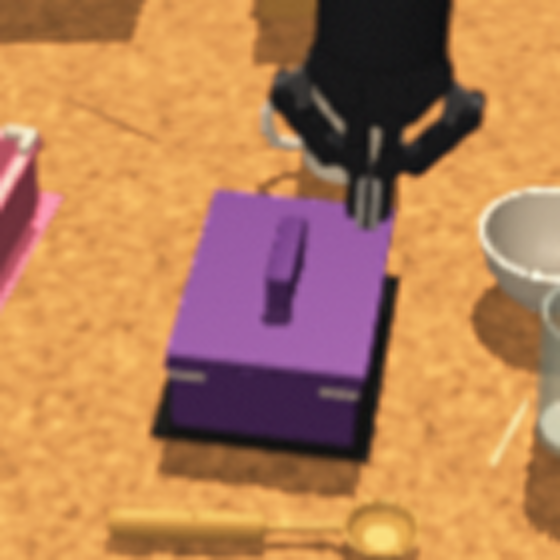

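All four corners read level (67 mm on camera, fingertips bottomed at 68 mm). The early corners were pressed while the lid was tilted, so I'll do a confirming second round with it level.

Request:
step_arm --targets '[-0.01, 0, 0, 0, -0.035, 0, 0.01, 0, -0.065, 0, 0.02, 0, -0.095, 0.002, 0.04, 0, -0.11, 0.003, 0.07, 0, -0.115, 0.003, 0.095, 0, -0.115, 0.003, 0.106, 0, -0.115, 0.003, 0.112, 0, -0.115, 0.003, 0.116, 0, -0.115, 0.003, 0.119, 0, -0.115, 0.003, 0.12, 0, -0.115, 0.003, 0.12, 0]'

```text
t: 19.2
tool_pos: [0.4721, 0.1112, 0.0677]
tool_rot: [3.116, -0.287, -0.048]
contact_force: [-35.9, -3.5, 50.0]
opening: -0.0001
```

Request:
step_arm --targets '[0, 0, 0.003, 0, 0, 0, 0.005, 0, 0, 0, 0.005, 0, 0, 0, 0.005, 0]'

```text
t: 19.53
tool_pos: [0.4725, 0.1113, 0.0678]
tool_rot: [3.115, -0.287, -0.054]
contact_force: [-17.8, -1.9, 32.4]
opening: 0.0002
```

```bash
python3 corner.py 0 0.068; python3 corner.py 1 0.09
```

```text
t 19.53 pos [0.4725 0.1113 0.0678] yaw -10.53 tilt [-0.0355 -0.0094 -0.9993] open 0.0002
F [-17.82  -1.87  32.45] shift [ 0.005  -0.0017 -0.0004] roll 0.0064 q [ 0.08 -0.1   2.05 -0.01  1.23  0.27]
0.4777 0.1121
t 19.53 pos [0.4725 0.1113 0.0678] yaw -10.53 tilt [-0.0355 -0.0094 -0.9993] open 0.0002
F [-17.82  -1.87  32.45] shift [ 0.0053 -0.1633 -0.0249] roll 0.0064 q [ 0.08 -0.1   2.05 -0.01  1.23  0.27]
0.5083 0.2711
```

Request:
step_arm --targets '[0, 0, -0.01, 0, 0.003, 0, -0.025, 0, 0.005, -0.01, -0.027, 0, 0.005, -0.035, -0.027, 0, 0.005, -0.07, -0.027, 0, 0.005, -0.105, -0.027, 0, 0.005, -0.14, -0.027, 0, 0.005, -0.158, -0.026, 0, 0.005, -0.163, -0.024, 0, 0.005, -0.163, -0.022, 0, 0.005, -0.163, -0.022, 0]'

```text
t: 20.45
tool_pos: [0.5072, 0.2705, 0.0856]
tool_rot: [3.114, -0.286, -0.057]
contact_force: [1.0, -0.6, -0.9]
opening: -0.0001
```

```bash
python3 corner.py 1 0.068
```

```text
t 20.45 pos [0.5072 0.2705 0.0856] yaw -10.52 tilt [-0.0377 -0.0106 -0.9992] open -0.0001
F [ 0.96 -0.63 -0.89] shift [ 0.0016 -0.0012  0.0175] roll 0.0067 q [0.36 0.09 1.82 0.   1.26 0.54]
0.5083 0.2711
```

Request:
step_arm --targets '[0.001, -0.001, 0.008, 0, 0.001, -0.001, 0.013, 0, 0.001, -0.001, 0.016, 0, 0.001, -0.001, 0.018, 0, 0.001, -0.001, 0.02, 0, 0.001, -0.001, 0.022, 0, 0.001, -0.001, 0.022, 0, 0.001, -0.001, 0.022, 0]'

```text
t: 21.12
tool_pos: [0.5073, 0.2699, 0.0679]
tool_rot: [3.111, -0.287, -0.061]
contact_force: [-12.2, -7.1, 25.2]
opening: 0.0
```

Request:
step_arm --targets '[0, 0, 0, 0, 0, 0, -0.015, 0, 0.01, 0, -0.025, 0, 0.035, 0, -0.025, 0, 0.07, 0, -0.025, 0, 0.1, 0, -0.025, 0, 0.11, 0, -0.023, 0, 0.112, 0, -0.021, 0, 0.112, 0, -0.021, 0]'

```text
t: 21.87
tool_pos: [0.6175, 0.2489, 0.0834]
tool_rot: [3.11, -0.289, -0.065]
contact_force: [-1.1, 0.8, -0.9]
opening: 0.0002
```

```bash
python3 corner.py 2 0.068
```

```text
t 21.87 pos [0.6175 0.2489 0.0834] yaw -10.63 tilt [-0.0431 -0.0135 -0.999 ] open 0.0002
F [-1.05  0.85 -0.93] shift [ 0.0012 -0.0015  0.0153] roll 0.0047 q [ 0.27  0.3   1.59 -0.    1.3   0.46]
0.6183 0.2499
```

Request:
step_arm --targets '[0.001, -0.001, 0.007, 0, 0.001, -0.001, 0.011, 0, 0.001, -0.001, 0.014, 0, 0.001, -0.001, 0.016, 0, 0.001, -0.001, 0.018, 0, 0.001, -0.001, 0.02, 0, 0.001, -0.001, 0.02, 0, 0.001, -0.001, 0.02, 0]'

```text
t: 22.53
tool_pos: [0.6167, 0.2497, 0.068]
tool_rot: [3.109, -0.287, -0.069]
contact_force: [-12.2, -4.8, 20.8]
opening: 0.0001
```

Request:
step_arm --targets '[0, 0, 0, 0, 0, 0, -0.015, 0, 0, 0.01, -0.025, 0, 0, 0.035, -0.025, 0, 0, 0.07, -0.025, 0, 0, 0.105, -0.025, 0, 0, 0.14, -0.025, 0, 0, 0.158, -0.023, 0, 0, 0.163, -0.021, 0, 0, 0.163, -0.02, 0]'

```text
t: 23.37
tool_pos: [0.5876, 0.0883, 0.092]
tool_rot: [3.109, -0.291, -0.068]
contact_force: [0.2, 0.8, -0.5]
opening: 0.0
```

```bash
python3 corner.py 3 0.068
```

```text
t 23.37 pos [0.5876 0.0883 0.092 ] yaw -10.71 tilt [-0.0454 -0.0145 -0.9989] open 0.0
F [ 0.23  0.81 -0.5 ] shift [ 0.0006 -0.0031  0.024 ] roll 0.0034 q [ 0.03  0.14  1.77 -0.01  1.28  0.22]
0.5877 0.0909
```

Request:
step_arm --targets '[0.001, -0.003, 0.01, 0, 0.001, -0.003, 0.018, 0, 0.001, -0.003, 0.022, 0, 0.001, -0.003, 0.025, 0, 0.001, -0.003, 0.027, 0, 0.001, -0.003, 0.029, 0, 0.001, -0.003, 0.029, 0, 0.001, -0.003, 0.029, 0]'

```text
t: 24.03
tool_pos: [0.5878, 0.0918, 0.0679]
tool_rot: [3.108, -0.287, -0.073]
contact_force: [-15.3, -1.3, 28.8]
opening: -0.0002
```

Request:
step_arm --targets '[0, 0, 0, 0, 0, 0, -0.015, 0, 0, 0, -0.04, 0, 0, 0, -0.08, 0, 0, 0, -0.12, 0, 0, 0, -0.15, 0, 0, 0.03, -0.16, 0, 0, 0.07, -0.16, 0, 0, 0.11, -0.16, 0, 0, 0.15, -0.16, 0, 0, 0.17, -0.16, 0, 0, 0.17, -0.16, 0]'

```text
t: 25.03
tool_pos: [0.5641, -0.0757, 0.2311]
tool_rot: [3.106, -0.293, -0.075]
contact_force: [-0.6, -0.5, -0.3]
opening: -0.0001
```

```bash
python3 go.py .548 .181 .2 -10.9;python3 - <<'E'
from plane import *
p=imaging.get_image("side"); save("side13",p["color"]); save("side13c",cv2.resize(p["color"][80:220,210:350],None,fx=4,fy=4,interpolation=2))
lidplane(p,[.548,.181],-10.9,.055,.09)
p=imaging.get_image("top"); save("top13",p["color"])
E
```

```text
t 25.03 pos [ 0.5641 -0.0757  0.2311] yaw -10.79 tilt [-0.0495 -0.0159 -0.9986] open -0.0001
F [-0.58 -0.51 -0.34] shift [-0.0624 -0.2499  0.0278] roll 0.0019 q [-0.25 -0.05  1.71 -0.03  1.52 -0.06]
n 809 slope u,v [-0.001   0.0024] z 0.0669 mad 0.0011
0-- fit z 0.0667 local med 0.0668 168
1-+ fit z 0.0671 local med 0.067 32
2++ fit z 0.067 local med None 0
3+- fit z 0.0666 local med 0.0667 94
```

View pics/side13.png

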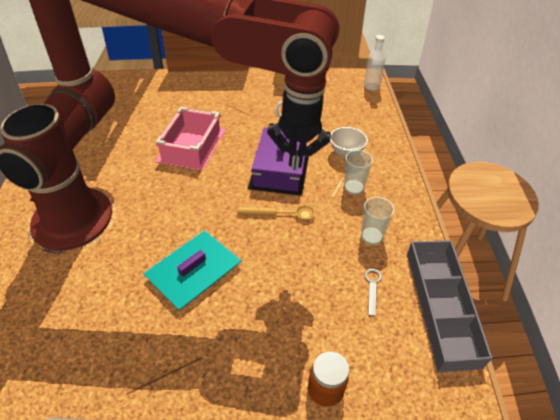

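View pics/side13c.png

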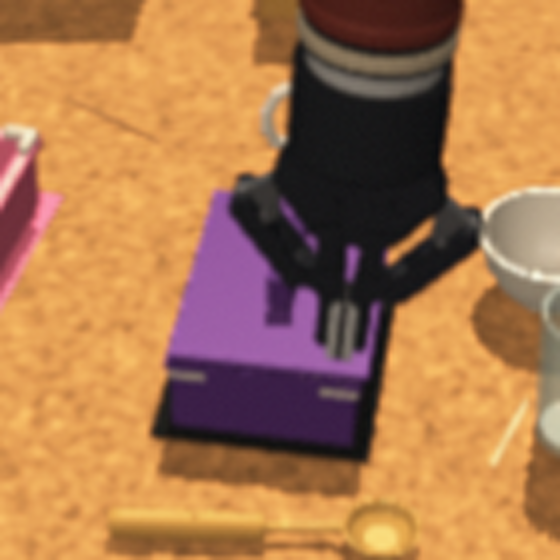

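View pics/top13.png

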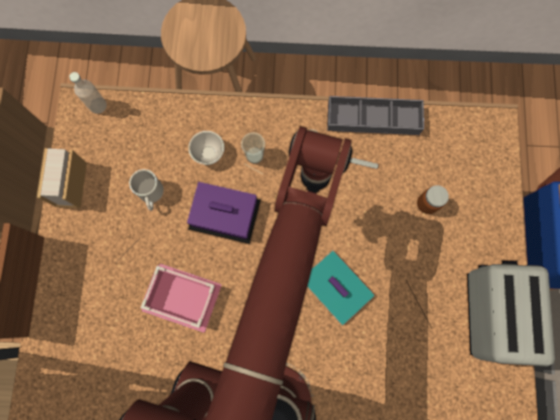

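The lid is closed and level on the purple box (top view 224,212). The front gasket sections are flush under the flange, the bystanders are where they started, and the arm is clear. Handing in.

```bash
python3 -c "
from station import ticket; print(ticket.finish_job())"
```

```text
the job is handed in; nothing more can be done
None
```

The purple lunch box is closed and handed in at about 25 s of the 56 s allowed. I picked the lid up by its handle, set it on the gasket and let go. I then pressed the corners in order (-x,-y), (-x,+y), (+x,+y), (+x,-y), and went round a second time with the lid level.

**Lid level and home:**
- In both rounds the shut fingertips stopped at 67.7 to 68.3 mm at every corner, against a nominal 68 mm when fully closed.
- The camera put the flange at 66.6 to 67.1 mm at all four corners, so it is level. That is about 1 mm below nominal, within the camera's calibration of about 2 mm.
- In the last side picture the arm hid the (+x,+y) corner from the depth check. It had read 66.8 mm after the first round.

**Press force:** presses were mostly 20 to 36 N upward. The second press at (-x,-y) reached about 50 N up and 36 N sideways (about 62 N in all), harder than I intended but below the 120 N wrist limit.

**Everything else:** the other things on the cart look unmoved in the last pictures, judged by eye only. The arm was clear of everything.

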